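# Clear the jammed jar feeder and weigh the next jar

### The job

Two sample jars are jammed at the opening of the jar feeder. With a fingertip, nudge the jar that blocks the opening straight back along its side bay until you feel it firmly against the rubber back stop, keep it pressed there for a moment - it is glass, so press gently - and leave it there; the sprung follower then slides the waiting jar out to the outlet. Pick that jar up and stand it on the middle of the balance pan, without moving the other things on the bench.

Things in the scene. Friction and masses are not known exactly. Their poses are not given: they have to be found in the camera images.
- feeder: Fixed white feeder plate 340 x 164 x 10 mm with 34 mm high walls. Origin on the bench below the jammed jar's starting centre. x axis: level, along the side bay from the opening to the back stop; y: across the bay. Bay's outer wall: y = +25 mm, x = -15 to 105; 10 mm round nose at its mouth (-15, +26). Inner guide: y = -28, x from 50. A fingertip can go down on the empty plate at x = -30 to -70, y = -25 to +10.
- bay (a point): Fixed point on the bay's centre line, 45 mm along x from the feeder's origin, 34 mm above the bench. Beyond it is the back stop, a 36 mm high block with a 36 mm wide black rubber buffer, clamped elsewhere each time: the jammed jar goes back 36 to 54 mm before it meets the buffer, which then yields 1 mm per 3 N (8 mm at most). Under 30 mm back, the jar is still in the way.
- outlet (a point): Where the waiting jar's centre ends up, at the lane's end: feeder (-108, 21) mm, 34 mm above the bench, at a 16 mm high end stop. The straight lane comes from feeder (13, -49), at 150 degrees counter-clockwise from the x axis. A grey sprung follower (34 mm high, 2 to 5 N) pushes the jar along it at 50 to 100 mm/s and stops by itself at the outlet, behind the jar. The jar's other two sides are free.
- jammed_center (a point): Centre (24 mm up) of the jammed jar: amber glass, black cap, 50 mm diameter, 48 mm high, 110 to 200 g, on the feeder plate in the mouth of the side bay. Wedged between the waiting jar, nose and outer wall: it resists by 3 to 6 N for the first 15 to 20 mm, then gives way. It stays in the feeder. Bears a push below 20 N; a firm press on the stop is about 10 N (6 or more), held half a second.
- queued_center (a point): Centre (24 mm up) of the waiting jar, of the same kind (50 mm diameter, 48 mm high), standing on the feeder plate in the lane, between the jammed jar and the cupped follower. On its side away from the bay the lane has a 34 mm high wall, ending 70 mm ahead of the jar's start. Once the way is free it slides to the outlet; it is picked up there.
- pan (a point): Centre of the top of the balance's round steel pan, 110 mm diameter, 60 mm above the bench; the white balance, 200 x 170 mm, is fixed.
- media_bottle: Bystander: glass bottle with orange cap, 80 mm diameter, 150 mm high; origin under its centre.
- tip_box: Bystander: yellow pipette tip box 85 x 120 x 48 mm; origin under its centre.
- spare: Bystander: a third jar of the same kind standing on the bench; origin under its centre.
Mind the look-alikes: they are no part of the job. What is shaped like the part that bears jammed_center but blue or purple is not meant.

How it is judged (in metres and radians):
On the way:
1. the jammed jar is pressed with the fingers against the back stop (6 N or more) at the back of its bay for 0.3 s (contact force between the fingers and jammed above 6 N and x of jammed_center in the frame of feeder above 0.033 m and y of jammed_center in the frame of feeder above -0.012 m), for 0.3 s.
At the end, for the whole second after the job is handed in: The waiting jar stands upright and still on the balance pan, within 30 mm of its centre; the jar that jammed stands upright on the feeder plate at the back of its bay, more than 31 mm back from where it started and within 12 mm of the bay's centre line (horizontal distance between queued_center and pan below 0.03 m and height (world z) of queued_center between 0.079 and 0.089 m and angle between each of queued_center, jammed_center's own z axis and vertical below 0.1 rad and linear speed of each of queued, jammed below 0.02 m/s and x of jammed_center in the frame of feeder between 0.031 and 0.066 m and y of jammed_center in the frame of feeder between -0.012 and 0.012 m and height (world z) of jammed_center below 0.042 m); the robot touches nothing.
It fails at once if the jammed glass jar is pushed or squeezed with more than 20 N (contact force between the fingers and jammed above 20 N).
It fails at once if the jammed jar is lifted or tipped (height (world z) of jammed_center above 0.046 m or angle between jammed_center's own z axis and vertical above 0.35 rad).
It fails at once if the waiting jar is lifted out while the other still blocks the opening (height (world z) of queued_center above 0.05 m and x of jammed_center in the frame of feeder below 0.029 m).
It fails at once if a bystander is moved more than 20 mm (distance of any of media_bottle, tip_box, spare from where it was at the start of the episode above 0.02 m).
It also fails if it takes over 67 s, if anything falls off the work surface, if the arm or the gripper's body presses on something with over 40 N, if the wrist force passes 120 N, or if a joint passes its speed limit or range.

### The arm

A 6-joint arm with a two-finger parallel gripper is mounted at the origin on the work surface. World frame = base frame: x ahead of the robot, y to its left, z up, the work surface at z = 0. Lengths are in mm, angles in rad, forces in N, time in s.
With the tool pointing down it reaches from about 275 to 750 mm from the base axis. Payload 10.2 kg.
Tool frame: the origin (TCP) lies at the very end of the fingers, on their centre line; the grasp point (between the pads) lies 19 mm behind it; x points along the fingers, y is the direction in which the jaws open and shut, and the axes are right-handed (so a half turn about x gives the same grasp; the last joint's range is limited). The gripper opens to 85 mm and grips with 20 to 120 N. Pads are 22 mm wide; open, the fingers measure 114 mm over their backs; the gripper's body (76 mm by 85 mm) begins 54 mm behind the grasp point. The pads swing forward as they close: fully open they stand 13 mm farther back than shut.
Start: joints at [1.028, 0.313, 1.498, -0, 1.331, -0.223], TCP at [165.061, 498.384, 231.294] pointing down, gripper open.
Joint ranges: [-2.94, 2.94], [-0.97, 2.17], [0.19, 2.56], [-1.23, 4.37], [0.02, 3.11], [-2.88, 2.88]. Speed limits (rad/s): [2.39, 2.39, 3.01, 3.14, 3.14, 3.14].

### API

Orientations are given as a unit quaternion [w, x, y, z].
In Python, from rig import ctrl, viewer, finish_job gives the robot as it stands.
- The arm moves only by the tool carry_out, never from a script. Its argument "targets" is a list of rows, each an object of numbers: "x", "y", "z": the shift along the world's x, y, z in m; "ax", "ay", "az": the turn, a rotation vector about the world's x, y, z in rad; "hand": the opening, from -1 (shut) to 1 (fully open). A call has 1 to 5 rows; each row is the pose to reach, as a shift and turn from the pose commanded when the call began; what a row does not reach only later rows make up. A row lasts 1/8 s, in which the tool goes at most 62.5 mm and 10.7 degrees, less where a joint would pass 70% of its speed; a pose out of reach is approached as far as the arm can. A call with a gripper value outside its range is refused whole. The fingers move at their own pace and stop on an object; "grip_force" is the grip in N (left out, the last holds). Time passes only in rows, so rows that repeat a pose let the fingers close. It gives the time, the measured TCP pose, the force and the opening at its end, in the units of the state.
- ctrl.sense(): the state, without advancing time (a new reading comes with each control period).
- viewer.capture(name): name is "scene" or "top"; returns the picture (480x640x3 uint8, blue, green, red); there is no depth.
- viewer.camera_info(name): a dict with "fx", "fy", "cx", "cy" (pixels), "k1" (the pictures are not rectified: a ray, as slopes to the right and down, at radius r is drawn at 1 + k1 r^2 times it, then the intrinsics apply), "R" (3x3) and "t" (3): a world point X has camera coordinates R X + t. Camera axes: x right, y down, z forward; pixel columns grow to the right and rows downward; lengths in mm; the calibration is good to about 2 mm. A picture is of the moment at which its call begins. camera_info takes no time and is no camera call.
- finish_job(): hands the job in, once; it reports no verdict.
The state is a dict: "time_s": time; "joints": joint angles; "dq": joint speeds; "tau": joint torques, N m; "eef_pos": TCP position; "ee_rot": TCP orientation; "force": force on the tool from outside, world axes, zero at the start; "wrist_torque": the same for the moment, N m; "grip_width": opening from 0.0 (shut) to 1.0 (fully open).
Only numpy, scipy, OpenCV 4.12 (cv2) and the standard library are available. Lean on these libraries where they do the work, as an engineer would, in place of code of your own. Each camera call takes 0.05 s, during which the arm holds its last target. There are 200 camera calls.

## Working session

There is one attempt and no reset: what is moved stays moved. The work goes in short steps, Python scripts to look and compute and a tool call to move; the robot and the scene stay as the last step left them, time stands still between calls to the robot, and variables do not carry over. Pictures are saved under pics/ and viewed, about 8 in all and at most 12, crops included, and the job is handed in when it is done.

Besides the shell and the picture viewer there is one more tool, called after "Emit:" as a command line: name --argument value ..., lists and objects as JSON in quotes. carry_out: Moves the arm, as the interface text tells. Its arguments: {"type":"object","properties":{"targets":{"type":"array"},"grip_force":{"type":"number"}},"required":["targets"]}

```bash
mkdir -p pics; python3 - <<'E'
from rig import ctrl, viewer
import cv2
for n in ("scene","top"):
    cv2.imwrite(f"pics/{n}0.png",viewer.capture(n)); print(n,viewer.camera_info(n))
print(ctrl.sense())
E
```

```text
scene {'fx': 593.7058722160456, 'fy': 593.7058722160456, 'cx': 331.0350608214507, 'cy': 246.16414203232773, 'k1': 0.008968599056946722, 'R': array([[-0.8657583 ,  0.50025317,  0.01446866],
       [ 0.40210089,  0.71252259, -0.57500125],
       [-0.29795544, -0.49199424, -0.81802459]]), 't': array([ 401.8869137 , -289.34877167, 1425.88689203])}
top {'fx': 477.364268732714, 'fy': 477.364268732714, 'cx': 314.98647286013613, 'cy': 238.23410145385353, 'k1': -0.08176503907468778, 'R': array([[-0.00426535, -0.99995489,  0.00848635],
       [-0.99634372,  0.0035255 , -0.08536257],
       [ 0.0853288 , -0.00881943, -0.99631381]]), 't': array([ 155.73454815,  563.6809381 , 1147.70646878])}
{'time_s': 0.1, 'joints': array([ 1.02759513e+00,  3.13377852e-01,  1.49836897e+00, -2.53550123e-05,
        1.33098661e+00, -2.23388827e-01]), 'dq': array([-0.00021558, -0.00110076, -0.00244454,  0.0010685 , -0.00045681,
        0.0009074 ]), 'tau': array([ 1.75383619e-03, -4.12902224e+01, -2.60142088e+01, -1.84004630e-04,
        3.00598665e-03, -1.96165371e-05]), 'eef_pos': array([164.9434196 , 498.17248532, 230.79762893]), 'ee_rot': array([ 0.69794314,  0.11221005,  0.69822866, -0.11296468]), 'force': array([ 0.16584268, -0.02770277, -0.64518896]), 'wrist_torque': array([-0.02867625,  0.01145175, -0.00309706]), 'grip_width': 1.00369631769726}
```

View pics/top0.png

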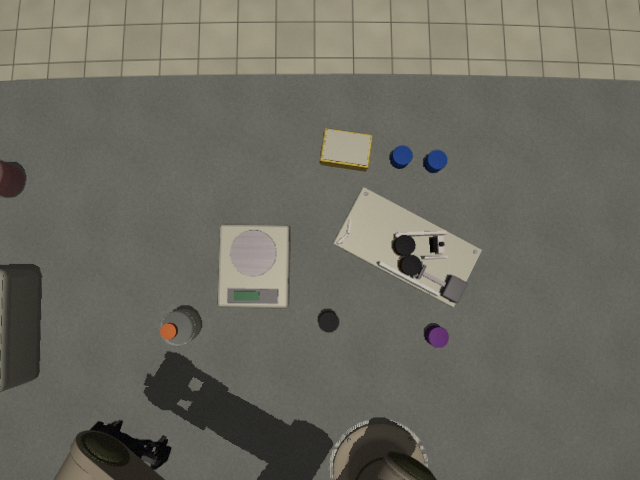

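View pics/scene0.png

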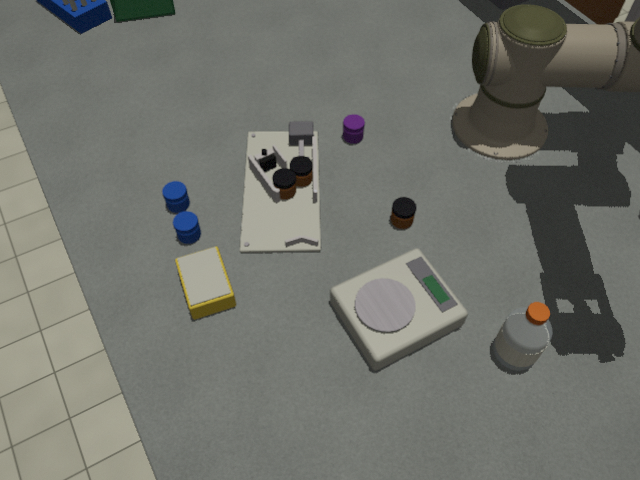

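```bash
cat > h.py <<'E'
import numpy as np, cv2
from scipy.optimize import least_squares
from rig import ctrl, viewer
def cam(n):
    c=viewer.camera_info(n); return c
def proj(n,X):
    c=cam(n); p=np.atleast_2d(X)@np.array(c['R']).T+c['t']; s=p[:,:2]/p[:,2:]
    s=s*(1+c['k1']*(s**2).sum(1,keepdims=True)); return s*[c['fx'],c['fy']]+[c['cx'],c['cy']]
def at(n,px,z):
    return np.array([np.append(least_squares(lambda q:(proj(n,[*q,z])-p).ravel(),[400,0]).x,z) for p in np.atleast_2d(px)])
E
python3 - <<'E'
import cv2
a=cv2.imread('pics/top0.png')[180:312,326:488]; b=cv2.imread('pics/scene0.png')[115:260,230:340]
a=cv2.resize(a,None,fx=4.5,fy=4.5,interpolation=cv2.INTER_CUBIC)
cv2.imwrite('pics/t1.png',a)
b=cv2.resize(b,None,fx=4,fy=4,interpolation=cv2.INTER_CUBIC)
cv2.imwrite('pics/s1.png',b)
E
```

```text
(no output)
```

View pics/t1.png

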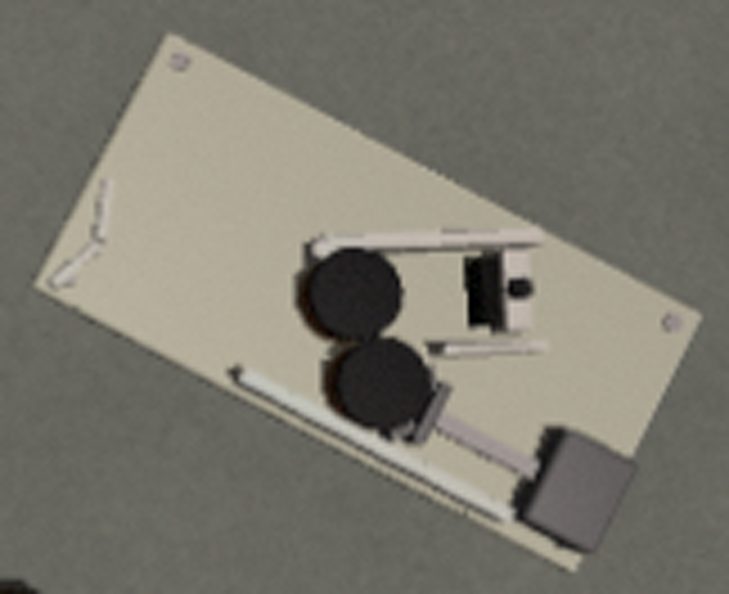

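View pics/s1.png

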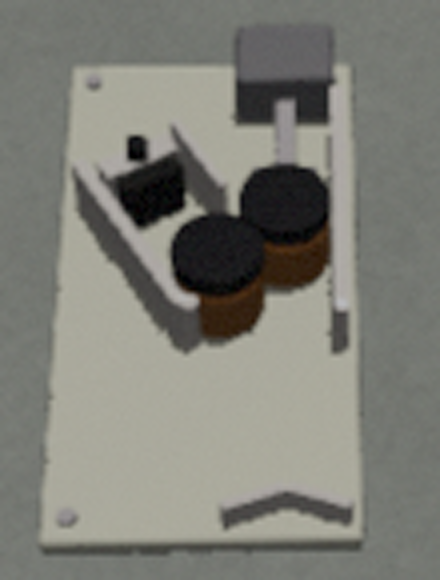

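```bash
cat >> h.py <<'E'
def tri(pt,ps,z0=60):
    return least_squares(lambda X:np.r_[(proj('top',X)-pt).ravel(),(proj('scene',X)-ps).ravel()],[400,0,z0]).x
E
python3 - <<'E'
from h import *
T=lambda p:np.array(p)/4.5+[326,180]-.4
S=lambda p:np.array(p)/4+[230,115]-.4
for n,a,b,z in [('jam',T((355,294)),S((218,254)),58),('que',T((383,384)),S((285,204)),58),('pan',(253,253),(385,305),60)]:
    print(n,at('top',a,z)[0].round(1),at('scene',b,z)[0].round(1),tri(a,b).round(1))
ct=at('top',T([(168,33),(702,316),(578,572),(37,286)]),10); cs=at('scene',S([(42,543),(75,67),(352,67),(362,543)]),10)
for c in (ct,cs):
    print(c.round(1).tolist(),c.mean(0)); d=(c[0]-c[1])+(c[3]-c[2]); e=(c[0]-c[3])+(c[1]-c[2])
    print('yaw',np.degrees(np.arctan2(d[1],d[0]))-150, np.degrees(np.arctan2(e[1],e[0]))-60, np.linalg.norm(d)/2,np.linalg.norm(e)/2)
j=at('top',T((355,294)),58)[0];q=at('top',T((383,384)),58)[0]
v=q-j;print('yaw jars',np.degrees(np.arctan2(v[1],v[0])-np.arctan2(-49,13)))
for n in [(180,62),(672,322)]: print(at('top',T(n),10))
from scipy.spatial.transform import Rotation as R
w=ctrl.sense()['ee_rot']; print(R.from_quat(w[[1,2,3,0]]).as_matrix().round(3))
for nm,p,z in [('bottle',(168,331),150),('tip',(347,147),48),('spare',(328,320),48)]: print(nm,at('top',p,z))
# detect jar caps by threshold for accuracy
E
```

```text
jam [544.5 -59.9  58. ] [546.6 -55.5  58. ] [544.6 -60.8  51.8]
que [496.7 -73.9  58. ] [499.2 -69.5  58. ] [496.6 -75.1  51.4]
pan [526.5 301.   60. ] [529.  304.7  60. ] [526.7 301.9  53.7]
[[694.3, 32.4, 10.0], [534.8, -264.6, 10.0], [393.8, -190.6, 10.0], [553.0, 106.7, 10.0]] [543.98459505 -79.00078329  10.        ]
yaw -88.20159597249098 -87.71726450703292 337.2223644236635 159.40616410435138
[[695.1, 33.7, 10.0], [534.9, -264.3, 10.0], [393.5, -185.5, 10.0], [555.0, 112.8, 10.0]] [544.6160777  -75.82822841  10.        ]
yaw -88.34074663732045 -89.29188893540586 338.7882732255088 161.31839189854318
yaw jars -88.5231080309471
[[677.90667859  25.97963223  10.        ]]
[[ 531.51007161 -247.37607197   10.        ]]
[[-0.001  0.314  0.949]
 [-0.001  0.949 -0.314]
 [-1.    -0.001 -0.   ]]
bottle [[352.58292916 474.41166671 150.        ]]
tip [[786.3855694   74.30832438  48.        ]]
spare [[367.30653805 123.69560959  48.        ]]
```

Emit:
carry_out --targets '[{"x":0.036,"y":-0.048,"az":-0.13,"hand":0},{"x":0.072,"y":-0.096,"az":-0.26,"hand":-1},{"x":0.108,"y":-0.144,"az":-0.39,"hand":-1},{"x":0.144,"y":-0.192,"az":-0.52,"hand":-1},{"x":0.18,"y":-0.24,"az":-0.65,"hand":-1}]' --grip_force 20

```text
invalid input at $.targets[0]: expected keys x, y, z, ax, ay, az, hand
```

Emit:
carry_out --targets '[{"x":0.04,"y":-0.047,"az":-0.13,"hand":-1},{"x":0.08,"y":-0.095,"az":-0.26,"hand":-1},{"x":0.12,"y":-0.142,"az":-0.39,"hand":-1},{"x":0.16,"y":-0.19,"az":-0.52,"hand":-1},{"x":0.199,"y":-0.235,"az":-0.573,"hand":-1}]'

```text
invalid input at $.targets[0]: expected keys x, y, z, ax, ay, az, hand
```

Emit:
carry_out --targets '[{"x":0.036,"y":-0.048,"z":0,"ax":0,"ay":0,"az":-0.13,"hand":0},{"x":0.072,"y":-0.096,"z":0,"ax":0,"ay":0,"az":-0.26,"hand":-1},{"x":0.108,"y":-0.144,"z":0,"ax":0,"ay":0,"az":-0.39,"hand":-1},{"x":0.144,"y":-0.192,"z":0,"ax":0,"ay":0,"az":-0.52,"hand":-1},{"x":0.18,"y":-0.24,"z":0,"ax":0,"ay":0,"az":-0.65,"hand":-1}]' --grip_force 20

```text
time_s: 0.72
eef_pos: [345.8, 256.7, 231.2]
ee_rot: [0.625, 0.331, 0.625, -0.331]
force: [1.1, 0.3, 1.3]
grip_width: -0.002
```

Emit:
carry_out --targets '[{"x":0.04,"y":-0.047,"z":0,"ax":0,"ay":0,"az":-0.13,"hand":-1},{"x":0.08,"y":-0.095,"z":0,"ax":0,"ay":0,"az":-0.26,"hand":-1},{"x":0.12,"y":-0.142,"z":0,"ax":0,"ay":0,"az":-0.39,"hand":-1},{"x":0.16,"y":-0.19,"z":0,"ax":0,"ay":0,"az":-0.52,"hand":-1},{"x":0.199,"y":-0.235,"z":0,"ax":0,"ay":0,"az":-0.573,"hand":-1}]'

```text
time_s: 1.35
eef_pos: [545.0, 21.5, 231.0]
ee_rot: [0.506, 0.494, 0.506, -0.494]
force: [-0.4, 0.2, 0.3]
grip_width: 0.002
```

Emit:
carry_out --targets '[{"x":0,"y":-0.012,"z":-0.05,"ax":0,"ay":0,"az":0,"hand":-1},{"x":0,"y":-0.024,"z":-0.1,"ax":0,"ay":0,"az":0,"hand":-1},{"x":0,"y":-0.028,"z":-0.15,"ax":0,"ay":0,"az":0,"hand":-1},{"x":0,"y":-0.028,"z":-0.19,"ax":0,"ay":0,"az":0,"hand":-1},{"x":0,"y":-0.028,"z":-0.206,"ax":0,"ay":0,"az":0,"hand":-1}]'

```text
time_s: 1.98
eef_pos: [542.9, -4.4, 23.2]
ee_rot: [0.506, 0.492, 0.508, -0.494]
force: [0.4, 0.6, 0.2]
grip_width: 0.0
```

```bash
python3 - <<'E'
from h import *
s=ctrl.sense(); print(s['eef_pos'],s['force'],proj('scene',s['eef_pos']),proj('top',s['eef_pos']))
a=viewer.capture('scene')[110:260,210:350]; b=viewer.capture('top')[180:312,326:488]
a=cv2.resize(a,(400,429),interpolation=2); b=cv2.resize(b,(400,326),interpolation=2)
o=np.zeros((429,800,3),np.uint8); o[:,:400]=a; o[:326,400:]=b; cv2.imwrite('pics/d1.png',o)
E
```

```text
[542.94044552  -4.42656244  23.20106642] [0.41819768 0.59366387 0.2282742 ] [[297.69114153 204.4995436 ]] [[379.31778063 246.67209821]]
```

View pics/d1.png

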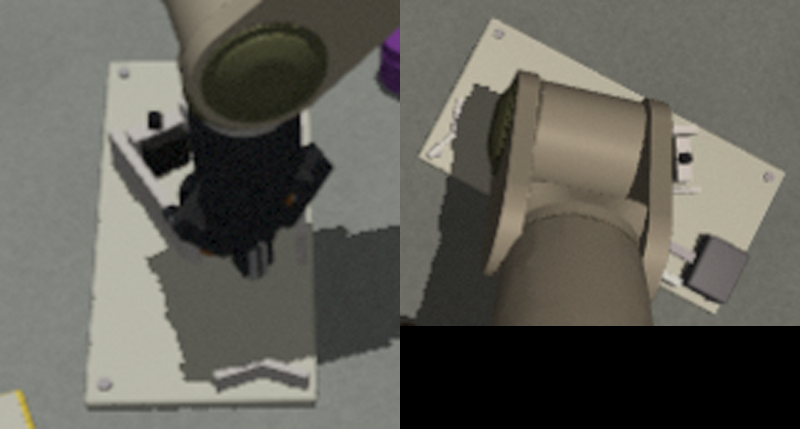

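Emit:
carry_out --targets '[{"x":0,"y":-0.003,"z":0,"ax":0,"ay":0,"az":0,"hand":-1},{"x":0,"y":-0.006,"z":0,"ax":0,"ay":0,"az":0,"hand":-1},{"x":0,"y":-0.009,"z":0,"ax":0,"ay":0,"az":0,"hand":-1},{"x":0,"y":-0.011,"z":0,"ax":0,"ay":0,"az":0,"hand":-1},{"x":0,"y":-0.013,"z":0,"ax":0,"ay":0,"az":0,"hand":-1}]'

```text
time_s: 2.7
eef_pos: [544.1, -17.8, 25.4]
ee_rot: [0.507, 0.493, 0.507, -0.493]
force: [-0.1, 0.4, -0.0]
grip_width: 0.002
```

Emit:
carry_out --targets '[{"x":0.001,"y":-0.002,"z":0,"ax":0,"ay":0,"az":0,"hand":-1},{"x":0.001,"y":-0.004,"z":0,"ax":0,"ay":0,"az":0,"hand":-1},{"x":0.001,"y":-0.006,"z":0,"ax":0,"ay":0,"az":0,"hand":-1},{"x":0.001,"y":-0.008,"z":0,"ax":0,"ay":0,"az":0,"hand":-1},{"x":0.001,"y":-0.01,"z":0,"ax":0,"ay":0,"az":0,"hand":-1}]'

```text
time_s: 3.32
eef_pos: [545.0, -27.2, 25.3]
ee_rot: [0.507, 0.493, 0.507, -0.493]
force: [0.5, 3.4, 0.4]
grip_width: -0.0
```

Emit:
carry_out --targets '[{"x":0,"y":-0.002,"z":0,"ax":0,"ay":0,"az":0,"hand":-1},{"x":0,"y":-0.004,"z":0,"ax":0,"ay":0,"az":0,"hand":-1},{"x":0,"y":-0.006,"z":0,"ax":0,"ay":0,"az":0,"hand":-1},{"x":0,"y":-0.008,"z":0,"ax":0,"ay":0,"az":0,"hand":-1},{"x":0,"y":-0.01,"z":0,"ax":0,"ay":0,"az":0,"hand":-1}]'

```text
time_s: 3.95
eef_pos: [545.0, -37.8, 25.3]
ee_rot: [0.507, 0.493, 0.507, -0.493]
force: [-0.4, 4.2, 0.9]
grip_width: -0.005
```

Emit:
carry_out --targets '[{"x":0,"y":-0.002,"z":0,"ax":0,"ay":0,"az":0,"hand":-1},{"x":0,"y":-0.004,"z":0,"ax":0,"ay":0,"az":0,"hand":-1},{"x":0,"y":-0.006,"z":0,"ax":0,"ay":0,"az":0,"hand":-1},{"x":0,"y":-0.008,"z":0,"ax":0,"ay":0,"az":0,"hand":-1},{"x":0,"y":-0.01,"z":0,"ax":0,"ay":0,"az":0,"hand":-1}]'

```text
time_s: 4.58
eef_pos: [545.1, -47.9, 25.3]
ee_rot: [0.507, 0.493, 0.507, -0.493]
force: [-0.1, 1.2, 1.0]
grip_width: -0.002
```

Emit:
carry_out --targets '[{"x":0,"y":-0.002,"z":0,"ax":0,"ay":0,"az":0,"hand":-1},{"x":0,"y":-0.004,"z":0,"ax":0,"ay":0,"az":0,"hand":-1},{"x":0,"y":-0.006,"z":0,"ax":0,"ay":0,"az":0,"hand":-1},{"x":0,"y":-0.007,"z":0,"ax":0,"ay":0,"az":0,"hand":-1},{"x":0,"y":-0.008,"z":0,"ax":0,"ay":0,"az":0,"hand":-1}]'

```text
time_s: 5.2
eef_pos: [545.9, -55.7, 25.7]
ee_rot: [0.508, 0.493, 0.506, -0.493]
force: [5.8, 1.9, 0.5]
grip_width: -0.003
```

Emit:
carry_out --targets '[{"x":0,"y":-0.001,"z":0,"ax":0,"ay":0,"az":0,"hand":-1},{"x":0,"y":-0.002,"z":0,"ax":0,"ay":0,"az":0,"hand":-1},{"x":0,"y":-0.003,"z":0,"ax":0,"ay":0,"az":0,"hand":-1},{"x":0,"y":-0.004,"z":0,"ax":0,"ay":0,"az":0,"hand":-1}]'

```text
time_s: 5.7
eef_pos: [545.9, -59.7, 25.7]
ee_rot: [0.508, 0.493, 0.506, -0.492]
force: [5.2, 1.8, 0.8]
grip_width: -0.0
```

Emit:
carry_out --targets '[{"x":0,"y":-0.001,"z":0,"ax":0,"ay":0,"az":0,"hand":-1},{"x":0,"y":-0.002,"z":0,"ax":0,"ay":0,"az":0,"hand":-1},{"x":0,"y":-0.003,"z":0,"ax":0,"ay":0,"az":0,"hand":-1}]'

```text
time_s: 6.08
eef_pos: [546.0, -62.7, 25.8]
ee_rot: [0.508, 0.493, 0.506, -0.492]
force: [4.7, 2.2, 2.1]
grip_width: 0.002
```

Emit:
carry_out --targets '[{"x":0,"y":-0.001,"z":0,"ax":0,"ay":0,"az":0,"hand":-1},{"x":0,"y":-0.002,"z":0,"ax":0,"ay":0,"az":0,"hand":-1},{"x":0,"y":-0.003,"z":0,"ax":0,"ay":0,"az":0,"hand":-1}]'

```text
time_s: 6.45
eef_pos: [546.1, -65.8, 25.8]
ee_rot: [0.508, 0.494, 0.506, -0.492]
force: [5.7, 2.5, 0.6]
grip_width: -0.001
```

Emit:
carry_out --targets '[{"x":0,"y":-0.001,"z":0,"ax":0,"ay":0,"az":0,"hand":-1},{"x":0,"y":-0.002,"z":0,"ax":0,"ay":0,"az":0,"hand":-1}]'

```text
time_s: 6.7
eef_pos: [546.2, -67.9, 25.8]
ee_rot: [0.508, 0.493, 0.506, -0.492]
force: [5.7, -0.2, 0.3]
grip_width: -0.001
```

Emit:
carry_out --targets '[{"x":0,"y":-0.001,"z":0,"ax":0,"ay":0,"az":0,"hand":-1},{"x":0,"y":-0.002,"z":0,"ax":0,"ay":0,"az":0,"hand":-1}]'

```text
time_s: 6.95
eef_pos: [544.9, -69.8, 25.3]
ee_rot: [0.507, 0.493, 0.507, -0.493]
force: [-0.3, 1.0, -0.0]
grip_width: 0.002
```

```bash
python3 - <<'E'
from h import *
a=viewer.capture('scene')[110:260,210:350]; b=viewer.capture('top')[180:312,326:488]
a=cv2.resize(a,(400,429),interpolation=2); b=cv2.resize(b,(400,326),interpolation=2)
o=np.zeros((429,800,3),np.uint8); o[:,:400]=a; o[:326,400:]=b; cv2.imwrite('pics/d2.png',o)
E
```

```text
(no output)
```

View pics/d2.png

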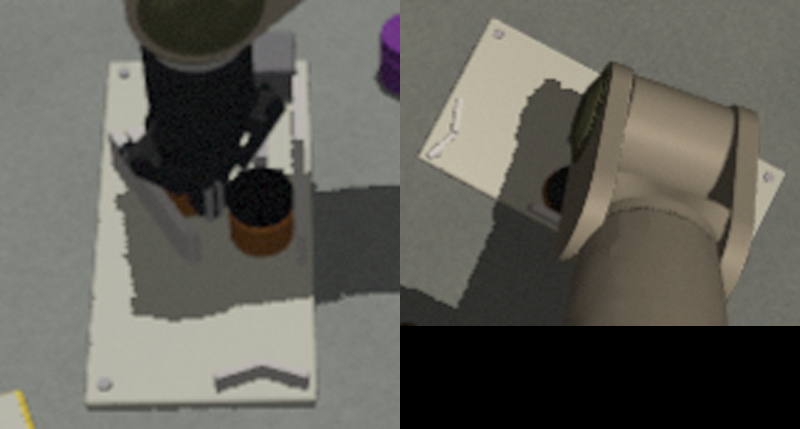

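The waiting jar (crop 262,212) has slid past the finger. The jammed jar is still ahead of the fingertip (crop 183,200), and it isn't on the buffer yet.

Emit:
carry_out --targets '[{"x":0,"y":-0.001,"z":0,"ax":0,"ay":0,"az":0,"hand":-1},{"x":0,"y":-0.002,"z":0,"ax":0,"ay":0,"az":0,"hand":-1}]'

```text
time_s: 7.3
eef_pos: [544.7, -71.4, 25.1]
ee_rot: [0.507, 0.493, 0.507, -0.493]
force: [-0.3, 2.7, 1.0]
grip_width: 0.0
```

Emit:
carry_out --targets '[{"x":0,"y":-0.001,"z":0,"ax":0,"ay":0,"az":0,"hand":-1},{"x":0,"y":-0.002,"z":0,"ax":0,"ay":0,"az":0,"hand":-1}]'

```text
time_s: 7.55
eef_pos: [544.8, -72.9, 25.2]
ee_rot: [0.506, 0.493, 0.507, -0.493]
force: [-0.4, 7.5, 0.9]
grip_width: 0.002
```

On the stop. I'll press 1 mm more and hold.

Emit:
carry_out --targets '[{"x":0,"y":-0.001,"z":0,"ax":0,"ay":0,"az":0,"hand":-1},{"x":0,"y":-0.001,"z":0,"ax":0,"ay":0,"az":0,"hand":-1}]'

```text
time_s: 7.8
eef_pos: [544.8, -73.6, 25.2]
ee_rot: [0.506, 0.493, 0.508, -0.493]
force: [0.9, 8.9, 0.6]
grip_width: -0.0
```

Emit:
carry_out --targets '[{"x":0,"y":-0.0005,"z":0,"ax":0,"ay":0,"az":0,"hand":-1},{"x":0,"y":-0.0005,"z":0,"ax":0,"ay":0,"az":0,"hand":-1},{"x":0,"y":-0.0005,"z":0,"ax":0,"ay":0,"az":0,"hand":-1},{"x":0,"y":-0.0005,"z":0,"ax":0,"ay":0,"az":0,"hand":-1},{"x":0,"y":-0.0005,"z":0,"ax":0,"ay":0,"az":0,"hand":-1}]'

```text
time_s: 8.43
eef_pos: [544.8, -73.9, 25.2]
ee_rot: [0.506, 0.493, 0.508, -0.493]
force: [-0.3, 9.5, 2.4]
grip_width: 0.001
```

Emit:
carry_out --targets '[{"x":0,"y":0.003,"z":0,"ax":0,"ay":0,"az":0,"hand":-1},{"x":0,"y":0.008,"z":0,"ax":0,"ay":0,"az":0,"hand":-1},{"x":0,"y":0.009,"z":0.03,"ax":0,"ay":0,"az":0,"hand":-1},{"x":0,"y":0.009,"z":0.09,"ax":0,"ay":0,"az":0,"hand":-1},{"x":0,"y":0.009,"z":0.15,"ax":0,"ay":0,"az":0,"hand":-1}]'

```text
time_s: 9.05
eef_pos: [544.8, -66.3, 177.1]
ee_rot: [0.507, 0.493, 0.507, -0.493]
force: [1.9, -0.8, 0.3]
grip_width: -0.0
```

Emit:
carry_out --targets '[{"x":-0.05,"y":0.02,"z":0,"ax":0,"ay":0,"az":-0.13,"hand":1},{"x":-0.1,"y":0.06,"z":0.0,"ax":0,"ay":0,"az":-0.26,"hand":1},{"x":-0.13,"y":0.11,"z":0.0,"ax":0,"ay":0,"az":-0.39,"hand":1},{"x":-0.15,"y":0.16,"z":0.0,"ax":0,"ay":0,"az":-0.52,"hand":1},{"x":-0.15,"y":0.2,"z":0.0,"ax":0,"ay":0,"az":-0.52,"hand":1}]'

```text
time_s: 9.68
eef_pos: [394.1, 135.3, 175.8]
ee_rot: [0.363, 0.607, 0.363, -0.607]
force: [0.8, -0.9, 0.9]
grip_width: 0.998
```

```bash
python3 - <<'E'
from h import *
b=viewer.capture('top')[180:312,326:488]; a=viewer.capture('scene')[115:260,230:340]
cv2.imwrite('pics/t3.png',cv2.resize(b,None,fx=4.5,fy=4.5,interpolation=2))
cv2.imwrite('pics/s3.png',cv2.resize(a,None,fx=4,fy=4,interpolation=2))
E
```

```text
(no output)
```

View pics/t3.png

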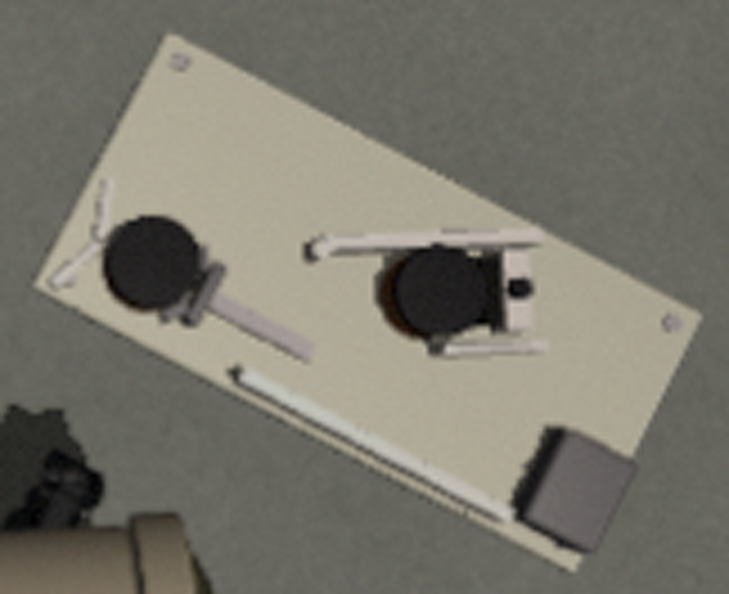

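View pics/s3.png

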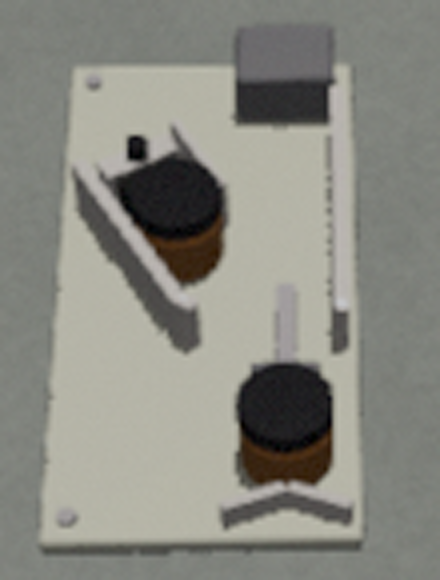

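Both jars are where they should be. The jammed jar is against the buffer (crop 440,291), and the waiting jar is at the outlet (crop 153,263), in front of the follower.

```bash
python3 - <<'E'
from h import *
T=lambda p:np.array(p)/4.5+[326,180]-.4
S=lambda p:np.array(p)/4+[230,115]-.4
for n,a,b in [('jam',T((440,291)),S((171,197))),('que',T((153,263)),S((285,407)))]:
    print(n,at('top',a,58)[0].round(1),at('scene',b,58)[0].round(1),tri(a,b).round(1))
th=np.radians(-88.4);r=np.array([[np.cos(th),-np.sin(th)],[np.sin(th),np.cos(th)]])
for o in ([544.5,-59.9],[546,-57.7]): print(r@[-108,21]+o)
E
```

```text
jam [ 545.9 -105.5   58. ] [ 549.8 -103.6   58. ] [ 547.2 -107.4   52.8]
que [561.4  47.5  58. ] [564.2  51.   58. ] [562.   46.8  51.9]
[562.47627543  48.64424684]
[563.97627543  50.84424684]
```

Emit:
carry_out --targets '[{"x":0.05,"y":-0.027,"z":0,"ax":0,"ay":0,"az":0,"hand":1},{"x":0.1,"y":-0.053,"z":0,"ax":0,"ay":0,"az":0,"hand":1},{"x":0.15,"y":-0.079,"z":0,"ax":0,"ay":0,"az":0,"hand":1},{"x":0.168,"y":-0.087,"z":-0.03,"ax":0,"ay":0,"az":0,"hand":1},{"x":0.168,"y":-0.087,"z":-0.08,"ax":0,"ay":0,"az":0,"hand":1}]'

```text
time_s: 10.4
eef_pos: [565.1, 44.8, 95.0]
ee_rot: [0.364, 0.608, 0.362, -0.606]
force: [0.2, 0.4, -0.8]
grip_width: 1.004
```

```bash
python3 - <<'E'
from h import *
s=ctrl.sense(); print(s['eef_pos'])
a=viewer.capture('scene')[130:280,220:370]
cv2.imwrite('pics/s4.png',cv2.resize(a,None,fx=4,fy=4,interpolation=2))
E
```

```text
[565.08060209  44.78074721  95.01127552]
```

View pics/s4.png

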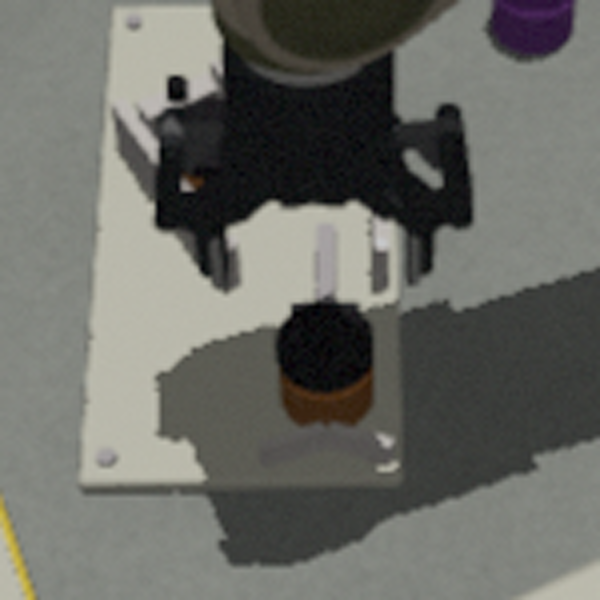

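The open fingers straddle the jar evenly (crop 225 and 418, jar at 325). Descending.

Emit:
carry_out --targets '[{"x":0,"y":0,"z":-0.03,"ax":0,"ay":0,"az":0,"hand":1},{"x":0,"y":0,"z":-0.055,"ax":0,"ay":0,"az":0,"hand":1},{"x":0,"y":0,"z":-0.07,"ax":0,"ay":0,"az":0,"hand":1},{"x":0,"y":0,"z":-0.075,"ax":0,"ay":0,"az":0,"hand":1},{"x":0,"y":0,"z":-0.075,"ax":0,"ay":0,"az":0,"hand":1}]'

```text
time_s: 11.08
eef_pos: [563.4, 46.7, 20.9]
ee_rot: [0.363, 0.607, 0.363, -0.606]
force: [-0.2, 0.2, 0.4]
grip_width: 1.004
```

Emit:
carry_out --targets '[{"x":0,"y":0,"z":0,"ax":0,"ay":0,"az":0,"hand":0.3},{"x":0,"y":0,"z":0,"ax":0,"ay":0,"az":0,"hand":-0.2},{"x":0,"y":0,"z":0,"ax":0,"ay":0,"az":0,"hand":-1},{"x":0,"y":0,"z":0,"ax":0,"ay":0,"az":0,"hand":-1},{"x":0,"y":0,"z":0,"ax":0,"ay":0,"az":0,"hand":-1}]' --grip_force 30

```text
time_s: 11.7
eef_pos: [563.4, 46.9, 20.9]
ee_rot: [0.363, 0.607, 0.363, -0.606]
force: [-0.2, -0.4, 5.9]
grip_width: 0.578
```

Emit:
carry_out --targets '[{"x":0,"y":0,"z":0.01,"ax":0,"ay":0,"az":0,"hand":-1},{"x":0,"y":0,"z":0.035,"ax":0,"ay":0,"az":0,"hand":-1},{"x":0,"y":0,"z":0.075,"ax":0,"ay":0,"az":0,"hand":-1},{"x":0,"y":0,"z":0.11,"ax":0,"ay":0,"az":0,"hand":-1},{"x":0,"y":0,"z":0.12,"ax":0,"ay":0,"az":0,"hand":-1}]'

```text
time_s: 12.32
eef_pos: [563.6, 46.8, 142.3]
ee_rot: [0.364, 0.608, 0.363, -0.606]
force: [-0.4, 0.1, -1.9]
grip_width: 0.579
```

Emit:
carry_out --targets '[{"x":-0.003,"y":0.02,"z":0,"ax":0,"ay":0,"az":0,"hand":-1},{"x":-0.008,"y":0.06,"z":0,"ax":0,"ay":0,"az":0,"hand":-1},{"x":-0.014,"y":0.1,"z":0,"ax":0,"ay":0,"az":0,"hand":-1},{"x":-0.018,"y":0.13,"z":0,"ax":0,"ay":0,"az":0,"hand":-1},{"x":-0.02,"y":0.145,"z":0,"ax":0,"ay":0,"az":0,"hand":-1}]'

```text
time_s: 12.95
eef_pos: [541.7, 193.9, 138.7]
ee_rot: [-0.363, -0.605, -0.364, 0.607]
force: [0.6, 0.0, -1.7]
grip_width: 0.574
```

Emit:
carry_out --targets '[{"x":-0.003,"y":0.02,"z":0,"ax":0,"ay":0,"az":0,"hand":-1},{"x":-0.008,"y":0.055,"z":0,"ax":0,"ay":0,"az":0,"hand":-1},{"x":-0.013,"y":0.09,"z":0,"ax":0,"ay":0,"az":0,"hand":-1},{"x":-0.016,"y":0.108,"z":0,"ax":0,"ay":0,"az":0,"hand":-1},{"x":-0.016,"y":0.11,"z":0,"ax":0,"ay":0,"az":0,"hand":-1}]'

```text
time_s: 13.58
eef_pos: [526.8, 302.3, 139.9]
ee_rot: [-0.363, -0.606, -0.363, 0.607]
force: [-0.5, -0.4, -1.8]
grip_width: 0.577
```

```bash
python3 - <<'E'
from h import *
s=ctrl.sense(); print(s['eef_pos'],s['force'],s['grip_width'])
a=viewer.capture('scene')[190:390,290:490]
cv2.imwrite('pics/s5.png',cv2.resize(a,None,fx=3,fy=3,interpolation=2))
E
```

```text
[526.8104848  302.31469401 139.9107531 ] [-0.47645545 -0.44774654 -1.83302667] 0.5768515586652782
```

View pics/s5.png

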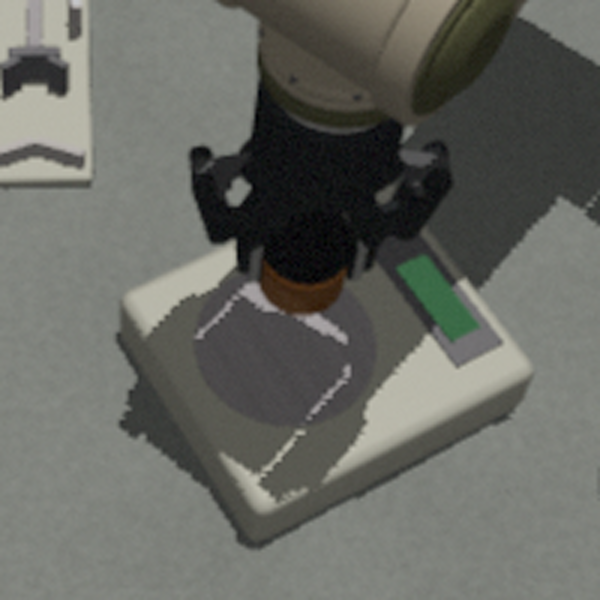

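The jar hangs upright in the grip above the pan (jar at crop 303,265; pan at 285,345, lower). Lowering.

Emit:
carry_out --targets '[{"x":0,"y":0,"z":-0.02,"ax":0,"ay":0,"az":0,"hand":-1},{"x":0,"y":0,"z":-0.045,"ax":0,"ay":0,"az":0,"hand":-1},{"x":0,"y":0,"z":-0.06,"ax":0,"ay":0,"az":0,"hand":-1},{"x":0,"y":0,"z":-0.064,"ax":0,"ay":0,"az":0,"hand":-1},{"x":0,"y":0,"z":-0.066,"ax":0,"ay":0,"az":0,"hand":-1}]'

```text
time_s: 14.25
eef_pos: [527.6, 301.7, 74.9]
ee_rot: [0.363, 0.607, 0.363, -0.606]
force: [-0.5, -0.5, -1.6]
grip_width: 0.577
```

Emit:
carry_out --targets '[{"x":0,"y":0,"z":-0.001,"ax":0,"ay":0,"az":0,"hand":-1},{"x":0,"y":0,"z":-0.002,"ax":0,"ay":0,"az":0,"hand":-1},{"x":0,"y":0,"z":-0.002,"ax":0,"ay":0,"az":0,"hand":-1}]'

```text
time_s: 14.62
eef_pos: [527.1, 301.9, 72.5]
ee_rot: [0.363, 0.607, 0.363, -0.607]
force: [-0.9, -0.1, -2.2]
grip_width: 0.576
```

Emit:
carry_out --targets '[{"x":0,"y":0,"z":-0.001,"ax":0,"ay":0,"az":0,"hand":-1},{"x":0,"y":0,"z":-0.001,"ax":0,"ay":0,"az":0,"hand":-1}]'

```text
time_s: 14.88
eef_pos: [527.0, 301.9, 71.2]
ee_rot: [-0.363, -0.607, -0.363, 0.607]
force: [0.4, -0.1, -0.5]
grip_width: 0.575
```

Emit:
carry_out --targets '[{"x":0,"y":0,"z":-0.0005,"ax":0,"ay":0,"az":0,"hand":-1},{"x":0,"y":0,"z":-0.001,"ax":0,"ay":0,"az":0,"hand":-1}]'

```text
time_s: 15.12
eef_pos: [527.1, 302.0, 71.0]
ee_rot: [0.363, 0.607, 0.363, -0.607]
force: [-3.6, -1.2, 7.3]
grip_width: 0.575
```

Emit:
carry_out --targets '[{"x":0,"y":0,"z":0.0005,"ax":0,"ay":0,"az":0,"hand":0.25},{"x":0,"y":0,"z":0.0005,"ax":0,"ay":0,"az":0,"hand":0.5},{"x":0,"y":0,"z":0.0005,"ax":0,"ay":0,"az":0,"hand":1},{"x":0,"y":0,"z":0.0005,"ax":0,"ay":0,"az":0,"hand":1},{"x":0,"y":0,"z":0.0005,"ax":0,"ay":0,"az":0,"hand":1}]'

```text
time_s: 15.75
eef_pos: [527.1, 301.9, 70.8]
ee_rot: [-0.363, -0.607, -0.363, 0.607]
force: [0.8, -1.1, -0.2]
grip_width: 1.003
```

Emit:
carry_out --targets '[{"x":0,"y":0,"z":0.02,"ax":0,"ay":0,"az":0,"hand":1},{"x":0,"y":0,"z":0.05,"ax":0,"ay":0,"az":0,"hand":1},{"x":0,"y":0,"z":0.09,"ax":0,"ay":0,"az":0,"hand":1},{"x":0,"y":0,"z":0.13,"ax":0,"ay":0,"az":0,"hand":1},{"x":0,"y":0,"z":0.16,"ax":0,"ay":0,"az":0,"hand":1}]'

```text
time_s: 16.38
eef_pos: [527.2, 302.0, 232.7]
ee_rot: [0.363, 0.607, 0.363, -0.606]
force: [0.0, -0.1, -0.3]
grip_width: 0.999
```

Emit:
carry_out --targets '[{"x":-0.04,"y":0,"z":0,"ax":0,"ay":0,"az":0,"hand":1},{"x":-0.08,"y":0,"z":0,"ax":0,"ay":0,"az":0,"hand":1},{"x":-0.12,"y":0,"z":0,"ax":0,"ay":0,"az":0,"hand":1},{"x":-0.15,"y":0,"z":0,"ax":0,"ay":0,"az":0,"hand":1},{"x":-0.15,"y":0,"z":0,"ax":0,"ay":0,"az":0,"hand":1}]'

```text
time_s: 17.0
eef_pos: [375.8, 302.1, 231.3]
ee_rot: [0.364, 0.607, 0.364, -0.606]
force: [0.6, -0.1, -0.0]
grip_width: 1.0
```

```bash
python3 - <<'E'
from h import *
s=ctrl.sense(); print(s['eef_pos'],s['force'],s['time_s'])
a=viewer.capture('scene')
b=viewer.capture('top')[120:350,150:490]
cv2.imwrite('pics/f_t.png',cv2.resize(b,None,fx=2.3,fy=2.3,interpolation=2))
cv2.imwrite('pics/f_s.png',a)
E
```

```text
[375.84671923 302.07467496 231.29032825] [ 0.6333179  -0.06935971 -0.00681938] 17.0
```

View pics/f_t.png

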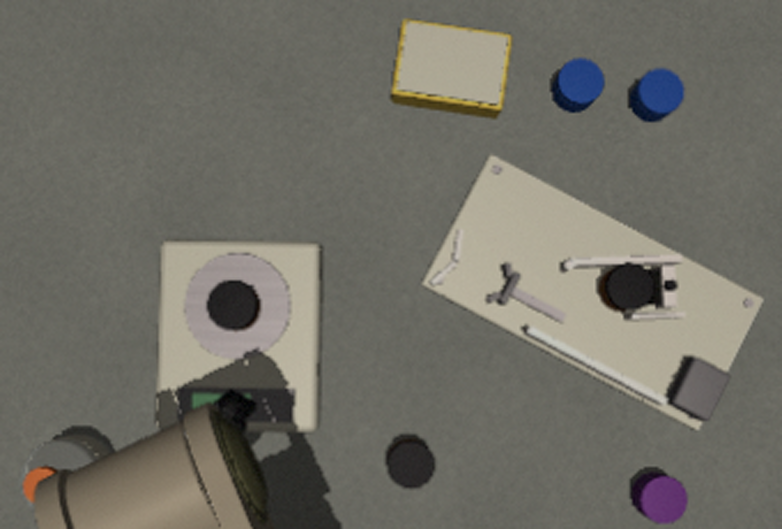

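View pics/f_s.png

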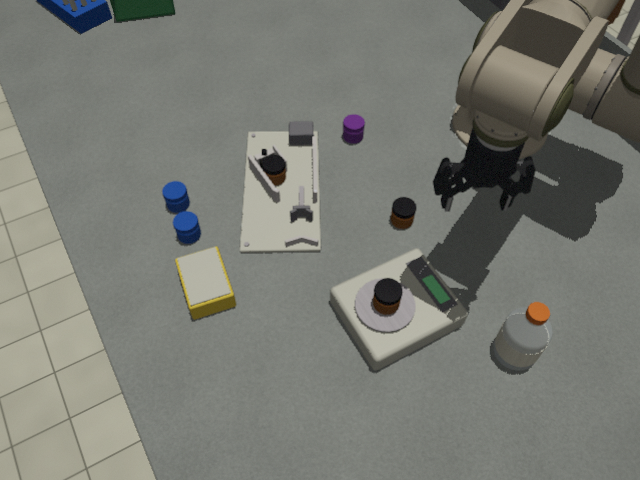

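The jar stands upright in the middle of the pan (crop 233,305; pan centre 238,305). The jammed jar is against its stop (630,287), and the bystanders haven't moved.

```bash
python3 -c "
from rig import finish_job
print(finish_job())"
```

```text
the job is handed in; nothing more can be done
None
```

The job is handed in at about 17 s of the 67 s allowed. The waiting jar stands on the balance pan and the jammed jar is at the back of its bay; `finish_job` gave no verdict.

- **Jammed jar:** I pushed it along the bay with the closed fingertip. It gave way after about 20 mm and met the buffer. I held it there at about 9 N for more than 0.6 s, then backed off. The camera puts it about 46 mm back and within 4 mm of the centre line, still upright.
- **Waiting jar:** It slid past the fingertip to the outlet while I was still pushing, and for a moment pressed on the finger with about 6 N. I gripped it at 30 N, lowered it until I felt the pan, and released it.
- **Last checks:** Both cameras show the jar upright within a few mm of the pan centre. The bystanders look unmoved and the robot is clear of everything.
- **Disagreement:** The two cameras differed by about 2–5 mm in position. I used values between the two, and the grasp and placing had enough room for that.

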